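# Move a board between push-push test docks

## Task

Three identical test docks with push-push trays stand on the bench: press a tray right in and let go, and a caught one springs out, while one that is out gets caught. Move the board with the single tall block from its dock into the empty dock, whose tray stands out, set down flat in the pocket of the tray, not dropped. Finish with both of these trays pushed in and caught, as the third dock is and must stay throughout, and nothing else on the bench disturbed.

Things in the scene. Friction and masses are not known exactly. Their poses are not given: they have to be found in the camera images.
- dock_a: The dock whose tray holds the board with the single tall block. One of three identical cream housings, 128 long (x) x 112 wide (y) x 58 mm high, fixed to the bench, with a roof of four steel bars and an open front that faces the robot. Origin on the bench, 60 mm behind the housing's front edge, on its mid line; x points from front to back (the way the tray is pressed in).
- dock_b: The empty dock. One of three identical cream housings, 128 long (x) x 112 wide (y) x 58 mm high, fixed to the bench, with a roof of four steel bars and an open front that faces the robot. Origin on the bench, 60 mm behind the housing's front edge, on its mid line; x points from front to back (the way the tray is pressed in).
- dock_c: The dock whose tray holds the other board (low parts only). One of three identical cream housings, 128 long (x) x 112 wide (y) x 58 mm high, fixed to the bench, with a roof of four steel bars and an open front that faces the robot. Origin on the bench, 60 mm behind the housing's front edge, on its mid line; x points from front to back (the way the tray is pressed in).
- tray_a (a joint): Slide of the tray in the dock of the tall-block board, m: 0 = caught, 0.080 = out towards the robot, -0.0085 = at the stop. Press the plate to the stop and let go: a caught tray springs out (in under 1 s), one that was out gets caught. Pressing short of -0.007 may change nothing. Resists with 3 N, 5 N at 0.12 m/s; press the last 10 mm slowly. Caught at the start.
- tray_a_front (a point): Centre of the outer face of the black front plate of the tray in the dock of the tall-block board (moves with the tray). The plate is 92 wide x 34 high x 6 mm thick, its face 25 mm above the bench at this point, upper edge at 42 mm; press here, along +x of the dock. Axes as the dock's.
- tray_a_pocket (a point): Centre of the pocket floor of the tray in the dock of the tall-block board (moves with the tray), 16 mm above the bench, 44 mm behind the front plate's face; axes as the dock's. Pocket 68 (x) x 74 (y) mm inside, rim 4 mm high. Tray caught: it is under the bars; tray out: 52 mm ahead of the housing's front edge, open above.
- tray_b (a joint): Slide of the tray in the empty dock, m: 0 = caught, 0.080 = out towards the robot, -0.0085 = at the stop. Press the plate to the stop and let go: a caught tray springs out (in under 1 s), one that was out gets caught. Pressing short of -0.007 may change nothing. Resists with 3 N, 5 N at 0.12 m/s; press the last 10 mm slowly. Out at the start.
- tray_b_front (a point): Centre of the outer face of the black front plate of the tray in the empty dock (moves with the tray). The plate is 92 wide x 34 high x 6 mm thick, its face 25 mm above the bench at this point, upper edge at 42 mm; press here, along +x of the dock. Axes as the dock's.
- tray_b_pocket (a point): Centre of the pocket floor of the tray in the empty dock (moves with the tray), 16 mm above the bench, 44 mm behind the front plate's face; axes as the dock's. Pocket 68 (x) x 74 (y) mm inside, rim 4 mm high. Tray caught: it is under the bars; tray out: 52 mm ahead of the housing's front edge, open above.
- tray_c (a joint): Slide of the tray in the third dock, m: 0 = caught, 0.080 = out towards the robot, -0.0085 = at the stop. Press the plate to the stop and let go: a caught tray springs out (in under 1 s), one that was out gets caught. Pressing short of -0.007 may change nothing. Resists with 3 N, 5 N at 0.12 m/s; press the last 10 mm slowly. Caught at the start; leave it.
- tray_c_front (a point): Centre of the outer face of the black front plate of the tray in the third dock (moves with the tray). The plate is 92 wide x 34 high x 6 mm thick, its face 25 mm above the bench at this point, upper edge at 42 mm; press here, along +x of the dock. Axes as the dock's.
- tray_c_pocket (a point): Centre of the pocket floor of the tray in the third dock (moves with the tray), 16 mm above the bench, 44 mm behind the front plate's face; axes as the dock's. Pocket 68 (x) x 74 (y) mm inside, rim 4 mm high. Tray caught: it is under the bars; tray out: 52 mm ahead of the housing's front edge, open above.
- board_a_block (a point): Centre (half-way up) of the single tall black block in the middle of the board to be moved; grip the block here across its y sides. The block is 40 (x) x 26 (y) x 30 mm high. The board is a green circuit board 60 (x) x 66 (y) x 3 mm, 0.07 to 0.14 kg, its underside 18 mm below this point; x and y as the board's long and short block axes, z up.
- board_c_mid (a point): Middle of the other green board, 60 x 66 x 3 mm with two low long connectors 10 mm high and a coin cell; this point is 1.5 mm above its underside, at its centre. Stays in the third dock's tray.
- bottle_mid (a point): Middle of a white bottle, 32 mm across, 105 mm high, standing between docks (bystander).
- spool_mid (a point): Middle of a spool of solder, 38 mm across, 44 mm high, between docks (bystander).
- jar_mid (a point): Middle of an amber glass jar, 40 mm across, 40 mm high, in front of and between docks (bystander).
- driver_grip (a point): Handle of a screwdriver 130 mm long lying on the bench, in front of and between docks (bystander).
- cup_mid (a point): Middle of an open steel cup, 64 mm across, 55 mm high (bystander).
- meter_mid (a point): Middle of a flat grey hand meter 130 x 70 x 32 mm (bystander).
- bin_mid (a point): Middle of a black divided bin 100 x 140 x 45 mm (bystander).
Not all that is in view belongs to the job. Leave any blue or pink look-alike of the dock_b alone. Of the things that look like the part that bears board_a_block, the smaller one is meant.

How it is judged (in metres and radians):
On the way, in this order (a step that is already met when the one before it is completed fails the run):
1. the tray with the tall-block board has sprung out, the board in it (value of joint tray_a above 0.07 m and x of board_a_block in the frame of tray_a_pocket between -0.009 and 0.009 m and y of board_a_block in the frame of tray_a_pocket between -0.009 and 0.009 m and z of board_a_block in the frame of tray_a_pocket between 0.0155 and 0.0205 m), for 0.1 s.
2. the board lies, let go, flat in the pocket of the empty dock's tray, which is out (value of joint tray_b above 0.06 m and contact force between the fingers and board_a below 0.2 N and x of board_a_block in the frame of tray_b_pocket between -0.0065 and 0.0065 m and y of board_a_block in the frame of tray_b_pocket between -0.0065 and 0.0065 m and z of board_a_block in the frame of tray_b_pocket between 0.0155 and 0.0205 m), for 0.2 s.
At the end, for the whole second after the job is handed in: The tall-block board lies flat and at rest in the pocket of the dock that was empty (block within 6.5 mm of the pocket's centre in x and y, on its floor), the other board lies in the third tray (within 10 mm of its pocket's centre), and all three trays are caught (joint between -0.003 and 0.004) (x of board_a_block in the frame of tray_b_pocket between -0.0065 and 0.0065 m and y of board_a_block in the frame of tray_b_pocket between -0.0065 and 0.0065 m and z of board_a_block in the frame of tray_b_pocket between 0.0155 and 0.0205 m and value of joint tray_a between -0.003 and 0.004 m and value of joint tray_b between -0.003 and 0.004 m and value of joint tray_c between -0.003 and 0.004 m and distance between board_c_mid and tray_c_pocket below 0.01 m and angle between board_a_block's own z axis and vertical below 0.1 rad and linear speed of board_a below 0.02 m/s); the robot touches nothing.
It fails at once if the third dock's tray is let out (value of joint tray_c above 0.02 m).
It fails at once if the board falls or is thrown (faster than 0.7 m/s with no finger on it) (linear speed of board_a above 0.7 m/s and contact force between the fingers and board_a below 0.3 N).
It fails at once if a bystander (bottle, spool, jar, screwdriver, cup, meter or bin) is shifted by more than 30 mm (distance of any of bottle_mid, spool_mid, jar_mid, driver_grip, cup_mid, meter_mid, bin_mid from where it was at the start of the episode above 0.03 m).
It also fails if it takes over 72 s, if anything falls off the work surface, if the arm or the gripper's body presses on something with over 40 N, if the wrist force passes 120 N, or if a joint passes its speed limit or range.

## Robot

A 6-joint arm with a two-finger parallel gripper is mounted at the origin on the work surface. World frame = base frame: x ahead of the robot, y to its left, z up, the work surface at z = 0. Lengths are in m, angles in degrees, forces in N, time in s.
With the tool pointing down it reaches from about 0.4 to 0.825 m from the base axis. Payload 7 kg.
Tool frame: the origin (TCP) lies on the front face of the gripper's body, between the roots of the fingers; the fingertips stand 66 mm ahead of it and the grasp point (between the pads) lies 47 mm ahead of it; z points along the fingers, y is the line along which they close (so a half turn about z gives the same grasp; the last joint's range is limited). The gripper opens to 88 mm and grips with 3 to 60 N. Pads are 19 mm wide; open, the fingers measure 130 mm over their backs; the gripper's body (78 mm by 193 mm) begins 47 mm behind the grasp point.
Start: joints at [88.127, 20.546, 0.682, 0, -70.136, -16.507], TCP at [0.213, 0.641, 0.292] pointing down, gripper open.
Joint ranges: [-176.03, 176.03], [-82.01, 121.73], [-58.28, 71.71], [-173.87, 95.51], [-174.79, -0.11], [-173.66, 173.66]. Speed limits (degrees/s): [136.94, 136.94, 172.46, 180, 180, 180].

## Interface

Orientations are given as [roll, pitch, yaw] about the fixed x, y, z axes, in that order (R = Rz(yaw) Ry(pitch) Rx(roll)).
In Python, from plant import ctrl gives the robot as it stands.
- The arm moves only by the tool send_rows, never from a script. Its argument "deltas" is a list of rows, each a list of 2 entries, a list of its own where there are three numbers: the shift along the tool's x, y, z each as a share of 800 mm, from -1 to 1, then the turn about the tool's z as a share of 90 degrees, from -1 to 1. A call has exactly 5 rows; each row is the pose to reach, as a shift and turn from the pose commanded when the call began, along the tool's axes at that moment; what a row does not reach only later rows make up. A row lasts 1/12 s, in which the tool goes at most 41.7 mm and 7.16 degrees, less where a joint would pass 70% of its speed; a pose out of reach is approached as far as the arm can. A call with a number of a shift or a turn outside -1 to 1 is refused whole. A call with a gripper value outside its range is refused whole. "gripper" is the opening, from 0 (shut) to 1 (fully open), set as the call begins (left out, the last holds). The fingers move at their own pace and stop on an object; the grip force is fixed at half the most. Time passes only in rows, so rows that repeat a pose let the fingers close, or fill a call up. It gives the time, the measured TCP pose, the force, the opening and the grip force at its end, in the units of the state.
- ctrl.get_obs(): the state, without advancing time (a new reading comes with each control period).
- ctrl.snapshot(name): name is "scene" or "top" or "wrist"; returns a dict with "color" (420x560x3 uint8, red, green, blue), "vertical_fov" (degrees; the focal length in pixels is half the picture's height over the tangent of half this angle, whatever the lens; pixels are square), "cx", "cy" (the principal point, pixels), "k1" (the pictures are not rectified: a ray, as slopes to the right and down, at radius r is drawn at 1 + k1 r^2 times it, then the intrinsics apply), "rvec" (rotation vector, rad) and "tvec" (3), from world to camera coordinates, as OpenCV has them. Camera axes: x right, y down, z forward; pixel columns grow to the right and rows downward; lengths in m; the calibration is good to about 2 mm. A picture is of the moment at which its call begins. There is no depth.
- ctrl.close_job(): hands the job in; it is judged then, once.
Trained networks look in a picture, given as the dict that the camera call returned (one of the last four; its "shot" number tells which), for a name from the list of things; names that differ only in an ending like _2 or _b are one class to them, and where a whole thing is asked for, a point or a joint stands for the part that bears it (a point fixed in the world has none). Each returns a list of dicts, best first, with "conf" (0 to 1); they miss things now and then, are a little off and sometimes report something else, mostly with a low value. They report only what shows in the picture. A call takes as long as a camera call. They do not tell look-alikes from the thing itself.
- ctrl.boxes_of(picture, thing): "xy" ([column, row] as shares, 0 to 1, of the picture: columns of its width, rows of its height, amid what is visible of it).
- ctrl.cut_out(picture, thing): "pixels" (420x560 bool, what is visible of it) and "xy" ([column, row] as shares, 0 to 1, of the picture: columns of its width, rows of its height, amid what is visible of it).
The state is a dict: "clock": time; "joint_pos": joint angles; "qvel": joint speeds; "tau": joint torques, N m; "tool_pos": TCP position; "orientation": TCP orientation; "force": force on the tool from outside, world axes, zero at the start; "moment": the same for the moment, N m; "opening": finger opening in m; "gripper_force": force on a finger pad.
Only numpy, scipy, OpenCV 4.12 (cv2) and the standard library are available. Lean on these libraries where they do the work, as an engineer would, in place of code of your own. Each camera call takes 0.05 s, during which the arm holds its last target. There are 200 camera calls.

## Working session

There is one attempt and no reset: what is moved stays moved. The work goes in short steps, Python scripts to look and compute and a tool call to move; the robot and the scene stay as the last step left them, time stands still between calls to the robot, and variables do not carry over. Pictures are saved under pics/ and viewed, at most 12 in all, crops included, and the job is handed in when it is done.

Besides the shell and the picture viewer there is one more tool, called as name(argument=value, ...), one argument or row to a line, values as JSON. send_rows: Moves the arm, as the interface text tells. Shift numbers are shares of 800 mm and turn numbers shares of 90 degrees, none past 1 either way. Its arguments: {"type":"object","properties":{"deltas":{"type":"array","items":{"type":"array"}},"gripper":{"type":"number"}},"required":["deltas"]}

```bash
ls; mkdir -p pics; cat > h.py <<'E'
import numpy as np, cv2
from plant import ctrl
from scipy.spatial.transform import Rotation as R
def K(s):
    h,w=s["color"].shape[:2]; f=h/2/np.tan(np.radians(s["vertical_fov"])/2)
    return np.array([[f,0,s["cx"]],[0,f,s["cy"]],[0,0,1.]]), np.array([s["k1"],0,0,0,0.])
def proj(s,P):
    k,d=K(s); return cv2.projectPoints(np.atleast_2d(np.array(P,float)),np.array(s["rvec"],float),np.array(s["tvec"],float),k,d)[0][:,0]
def at(s,px,z):
    k,d=K(s); n=cv2.undistortPoints(np.array(px,float).reshape(-1,1,2),k,d)[:,0]
    M=cv2.Rodrigues(np.array(s["rvec"],float))[0]; t=np.array(s["tvec"],float).ravel()
    c=-M.T@t; r=np.c_[n,np.ones(len(n))]@M
    return c+r*((z-c[2])/r[:,2:])
def save(s,n,crop=None,scale=1):
    im=s["color"][:,:,::-1]
    if crop: a,b,c,d=crop; im=im[b:d,a:c]
    cv2.imwrite(f"pics/{n}.png",cv2.resize(im,None,fx=scale,fy=scale,interpolation=cv2.INTER_CUBIC))
E
python3 - <<'E'
from h import *
a=ctrl.snapshot("scene");b=ctrl.snapshot("top")
save(a,"scene1",None,1.4);save(b,"top1",None,1.4)
for n,s in(("scene",a),("top",b)):
  M=cv2.Rodrigues(np.array(s["rvec"],float))[0];print(n,-M.T@np.array(s["tvec"]).ravel(),s["vertical_fov"])
  for t in["dock_a","tray_a_front","tray_a","board_a_block","board_c_mid","bottle_mid","spool_mid","jar_mid","driver_grip","cup_mid","meter_mid","bin_mid"]:
    print(t,[(np.round(np.array(o["xy"])*[560,420]).astype(int).tolist(),round(o["conf"],2)) for o in ctrl.boxes_of(s,t)])
E
```

```text
pics
scene [ 1.00166823 -0.73956507  1.32298774] 43.6741096611803
dock_a [([273, 309], 0.95), ([127, 374], 0.81), ([382, 206], 0.78), ([333, 248], 0.77)]
tray_a_front [([332, 248], 0.82)]
tray_a [([248, 303], 0.86), ([139, 241], 0.86), ([382, 206], 0.84), ([331, 248], 0.78), ([120, 372], 0.64)]
board_a_block [([322, 246], 0.74), ([332, 187], 0.71), ([332, 248], 0.53)]
board_c_mid [([371, 202], 0.74)]
bottle_mid [([356, 222], 0.79), ([379, 197], 0.33)]
spool_mid [([302, 281], 0.8)]
jar_mid [([256, 252], 0.5)]
driver_grip []
cup_mid [([372, 152], 0.91)]
meter_mid [([210, 339], 0.92)]
bin_mid [([365, 119], 0.67), ([297, 197], 0.66)]
top [ 0.18466163 -0.03057702  1.39177863] 56.31382894392965
dock_a [([343, 168], 0.98), ([210, 149], 0.93), ([447, 217], 0.93), ([362, 287], 0.93), ([274, 155], 0.91), ([308, 207], 0.33)]
tray_a_front [([275, 160], 0.96)]
tray_a [([212, 153], 0.94), ([270, 162], 0.71), ([349, 184], 0.65), ([447, 219], 0.64), ([367, 293], 0.62)]
board_a_block [([213, 199], 0.66), ([272, 167], 0.49)]
board_c_mid [([214, 163], 0.59)]
bottle_mid [([240, 158], 0.49)]
spool_mid []
jar_mid [([213, 161], 0.61), ([241, 214], 0.49), ([349, 183], 0.22)]
driver_grip [([242, 215], 0.53), ([269, 168], 0.38)]
cup_mid [([160, 188], 0.55), ([122, 215], 0.37)]
meter_mid [([392, 187], 0.7)]
bin_mid [([125, 215], 0.78)]
```

View pics/scene1.png

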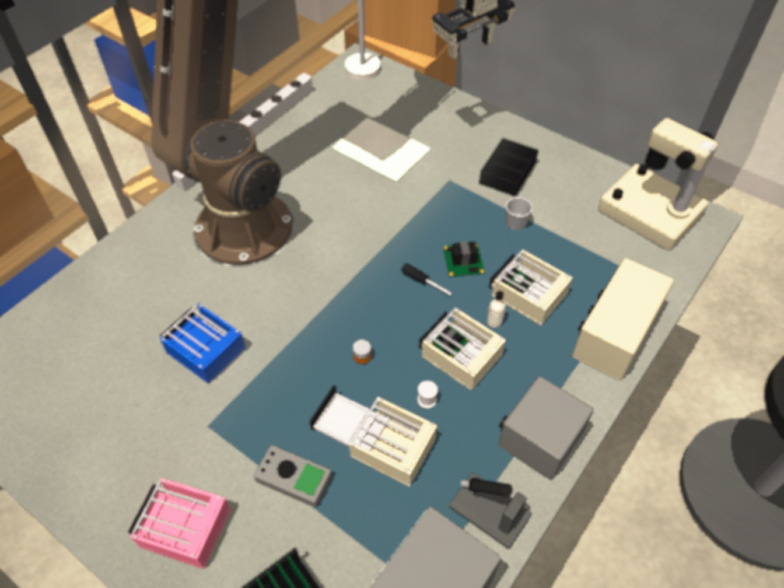

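View pics/top1.png

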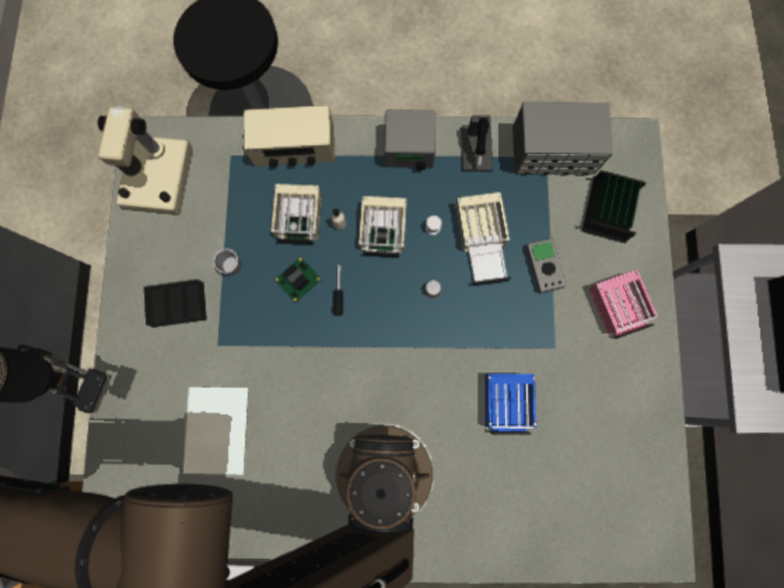

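The scene view shows the loose board with a tall block on the mat at about (463,258) of the 1.4x picture; it is bigger and not in a dock. The docks are at (533,283), (463,345) and (385,435, tray out), and the blue and pink look-alikes are off the mat. Next I'll enlarge the docks from the top view to tell which board is in which.

```bash
python3 - <<'E'
from h import *
b=ctrl.snapshot("top"); a=ctrl.snapshot("scene")
save(b,"topz",(185,125,375,210),4.2)
save(a,"scz",(215,170,415,345),4)
for n,s in(("scene",a),("top",b)):
  for t in["dock_b"]:
    for o in ctrl.cut_out(s,t):
      m=o["pixels"]; y,x=np.where(m); r=cv2.minAreaRect(np.c_[x,y].astype(np.float32))
      print(n,o["conf"],np.round(np.array(o["xy"])*[560,420],1),m.sum(),np.round(cv2.boxPoints(r),1).tolist())
E
```

```text
scene 0.92 [127.1 375.3] 3002 [[89.19999694824219, 386.20001220703125], [107.9000015258789, 336.20001220703125], [164.8000030517578, 357.5], [146.10000610351562, 407.5]]
scene 0.89 [330.6 251. ] 1870 [[294.29998779296875, 249.10000610351562], [321.1000061035156, 212.8000030517578], [364.79998779296875, 245.10000610351562], [338.0, 281.3999938964844]]
scene 0.87 [383.2 202.9] 1745 [[345.0, 207.6999969482422], [366.79998779296875, 172.3000030517578], [411.3999938964844, 199.6999969482422], [389.5, 235.10000610351562]]
scene 0.63 [273.4 306.5] 3441 [[217.10000610351562, 309.5], [239.39999389648438, 266.1000061035156], [315.1000061035156, 305.0], [292.70001220703125, 348.3999938964844]]
top 0.97 [212.9 149.6] 1102 [[194.1999969482422, 172.8000030517578], [196.5, 130.60000610351562], [229.0, 132.39999389648438], [226.60000610351562, 174.60000610351562]]
top 0.96 [273.1 155.7] 1073 [[255.3000030517578, 181.6999969482422], [257.79998779296875, 139.10000610351562], [289.5, 141.0], [287.0, 183.5]]
top 0.79 [344.8 166.9] 1852 [[323.70001220703125, 142.39999389648438], [357.5, 136.8000030517578], [367.79998779296875, 198.6999969482422], [334.1000061035156, 204.3000030517578]]
top 0.74 [364.4 285.6] 1520 [[345.0, 267.0], [383.0, 267.0], [383.0, 310.0], [345.0, 310.0]]
top 0.72 [272.1 157.2] 475 [[258.79998779296875, 181.89999389648438], [261.1000061035156, 147.10000610351562], [286.29998779296875, 148.8000030517578], [284.0, 183.60000610351562]]
top 0.69 [447.5 218.3] 1533 [[420.0, 203.8000030517578], [456.8999938964844, 190.8000030517578], [471.1000061035156, 231.0], [434.20001220703125, 244.0]]
top 0.34 [271.9 167.9] 253 [[263.0, 162.0], [281.0, 162.0], [281.0, 178.0], [263.0, 178.0]]
```

View pics/topz.png

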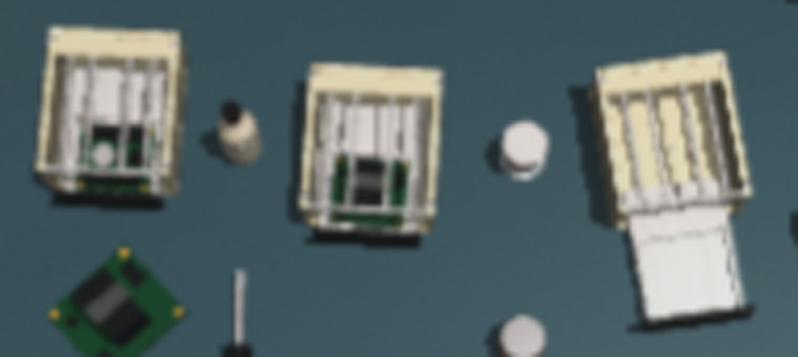

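View pics/scz.png

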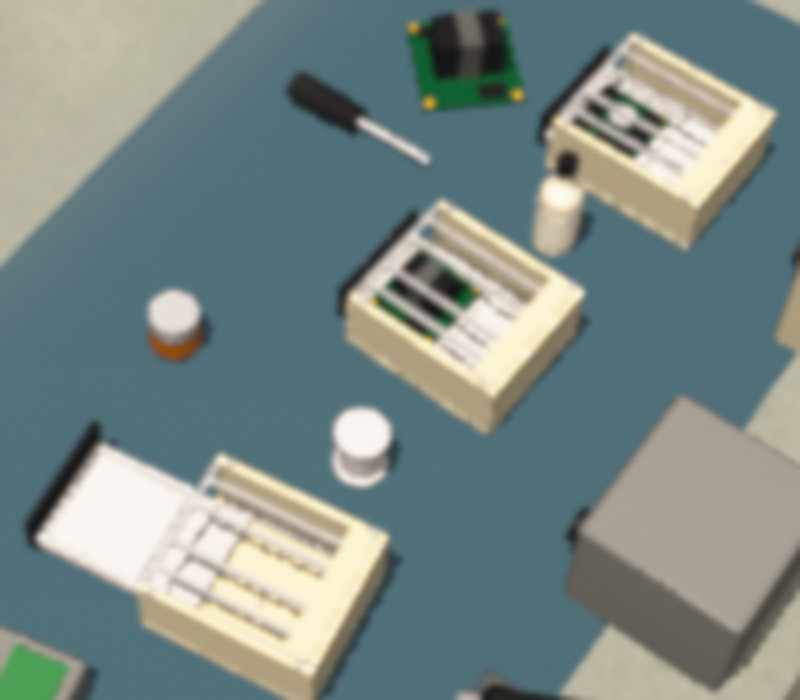

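Candidates for the tall-block board, in topz pixels: the loose board at (118,305) is bigger and lies on the bench. The board at (368,185) is smaller and sits in the middle dock, so that is board_a and the middle dock is dock_a. The dock with the coin cell at (105,150) is dock_c. The dock with its tray out at (685,265) is dock_b.

```bash
cat > fit.py <<'E'
from h import *
from scipy.optimize import least_squares
def T(p,q):
    q=np.atleast_2d(np.array(q,float)); c,s=np.cos(p[2]),np.sin(p[2])
    return np.c_[p[0]+c*q[:,0]-s*q[:,1],p[1]+s*q[:,0]+c*q[:,1],q[:,2]]
C=np.array([[-.06,.056,.058],[-.06,-.056,.058],[.068,.056,.058],[.068,-.056,.058]]) # FL FR BL BR
E
python3 - <<'E'
from fit import *
b=ctrl.snapshot("top"); a=ctrl.snapshot("scene")
sc=dict(a=[(440,203),(347,313),(583,293),(490,390)],b=[(220,458),(143,590),(387,543),(313,678)],c=[(632,37),(553,128),(775,115),(693,207)])
tp=dict(a=[(302,215),(438,220),(311,66),(442,70)],b=[(618,215),(748,195),(597,68),(727,55)],c=[(40,178),(175,185),(50,30),(180,33)])
for k in"abc":
    S=np.array(sc[k])/4+[215,170]; P=np.array(tp[k])/4.2+[185,125]
    f=lambda p:np.r_[(proj(a,T(p,C))-S).ravel(),(proj(b,T(p,C))-P).ravel()]
    p0=[*at(b,[P.mean(0)],.058)[0,:2],0]
    r=least_squares(f,p0,loss="soft_l1"); print(k,r.x.round(4),np.degrees(r.x[2]).round(1)); print(f(r.x).reshape(-1,2).round(1).tolist())
for n,px in dict(bottle=(232,112),spool=(524,140),jar=(522,335),driver=(236,352),meter=None).items():
    if px: print(n,at(b,[np.array(px)/4.2+[185,125]],.04)[0].round(3))
E
```

```text
a [ 0.621   0.0082 -0.0361] -2.1
[[-1.1, -0.6], [-0.8, -3.3], [-0.6, -0.5], [0.3, 1.7], [0.1, -1.5], [-0.5, -1.4], [-0.0, -0.5], [0.0, -0.2]]
b [ 0.6312 -0.2462  0.1373] 7.9
[[-0.0, -0.7], [-1.8, -0.4], [0.3, -1.2], [-1.0, 0.2], [0.3, -1.4], [0.7, -0.6], [-0.2, -0.6], [-0.4, -1.3]]
c [ 0.6534  0.2319 -0.0245] -1.4
[[-1.1, -0.5], [-1.1, -1.0], [-0.9, -0.3], [0.5, 0.3], [-0.0, -1.6], [-0.8, -2.4], [0.3, -0.4], [0.2, -0.3]]
bottle [0.654 0.13  0.04 ]
spool [ 0.63  -0.121  0.04 ]
jar [ 0.46  -0.118  0.04 ]
driver [0.444 0.121 0.04 ]
```

```bash
cat > go.py <<'E'
from fit import *
def state():
    o=ctrl.get_obs(); return np.array(o["tool_pos"]),R.from_euler("xyz",o["orientation"],degrees=True),o
def need(pos,yaw):  # yaw (deg): world heading of tool x wanted (tool down), half-turn free
    p,r,o=state(); d=r.inv().apply(np.array(pos)-p); x=r.apply([1,0,0]); y0=np.degrees(np.arctan2(x[1],x[0]))
    t=-((yaw-y0+180)%360-180)  # tool z is down: positive turn = negative yaw
    n=np.linalg.norm(d)
    print("t",round(o["clock"],2),"p",p.round(4),"xhead",round(y0,2),"F",np.round(o["force"],1),"\n shift",(d/.8).round(4),"turn",round(t/90,4),"alt",round(((t+90)%180-90)/90,4),"rows",round(max(n/.0417,abs(t)/7.16),1))
E
python3 - <<'E'
from go import *
print(ctrl.get_obs())
need([.621-.12,.0082+.004,.25],-2.1)
E
```

```text
{'clock': 1.6, 'joint_pos': array([ 8.81278035e+01,  2.05476636e+01,  6.83132844e-01,  2.68027335e-04,
       -7.01368995e+01, -1.65070189e+01]), 'qvel': array([-0.08272311,  0.03073843, -0.02862821, -0.01447245, -0.0184472 ,
        0.0789925 ]), 'tau': array([-4.80825474e-04, -5.82368267e+01,  2.93300486e+01,  7.00283334e+00,
        1.25384287e-02, -2.11466897e-05]), 'tool_pos': array([0.21284186, 0.64054949, 0.2921563 ]), 'orientation': array([ 1.79998700e+02, -6.48099447e-04, -1.83791243e+01]), 'force': array([ 1.20322968, -0.08407304,  0.67181095]), 'moment': array([ 0.00052121, -0.00066146, -0.01717432]), 'gripper_force': 0.0, 'opening': 0.0872452051446262}
t 1.6 p [0.2128 0.6405 0.2922] xhead -18.38 F [ 1.2 -0.1  0.7] 
 shift [0.5895 0.6318 0.0527] turn -0.1809 alt -0.1809 rows 16.6
```

send_rows(
  deltas=[
    [[0.03,0.032,0.0],0],
    [[0.06,0.064,0.0],0],
    [[0.09,0.096,0.0],0],
    [[0.12,0.128,0.0],0],
    [[0.15,0.16,0.0],0],
  ],
  gripper=0,
)

```text
clock: 2.02
tool_pos: [0.2868, 0.4797, 0.2922]
orientation: [-180.0, -0.0, -18.4]
force: [0.4, 0.2, -0.1]
opening: 0.06
gripper_force: 0.0
```

send_rows(
  deltas=[
    [[0.03,0.032,0.0],0],
    [[0.06,0.064,0.0],0],
    [[0.09,0.096,0.0],0],
    [[0.12,0.128,0.0],0],
    [[0.15,0.16,0.0],0],
  ],
)

```text
clock: 2.43
tool_pos: [0.3602, 0.3203, 0.2925]
orientation: [-180.0, -0.0, -18.4]
force: [0.7, -0.0, 0.5]
opening: 0.0262
gripper_force: 0.0
```

send_rows(
  deltas=[
    [[0.03,0.032,0.0],0],
    [[0.06,0.064,0.0],0],
    [[0.09,0.096,0.0],0],
    [[0.12,0.128,0.0],0],
    [[0.15,0.16,0.0],0],
  ],
)

```text
clock: 2.85
tool_pos: [0.4337, 0.161, 0.2927]
orientation: [-179.9, -0.0, -18.4]
force: [0.3, -0.0, -0.8]
opening: 0.0008
gripper_force: 0.0
```

send_rows(
  deltas=[
    [[0.03,0.032,0.0],-0.04],
    [[0.06,0.064,0.02],-0.08],
    [[0.09,0.096,0.04],-0.12],
    [[0.12,0.128,0.05],-0.15],
    [[0.14,0.152,0.05],-0.18],
  ],
)

```text
clock: 3.27
tool_pos: [0.5012, 0.0094, 0.2503]
orientation: [179.9, 0.1, -2.1]
force: [0.1, -0.1, 0.2]
opening: 0.0004
gripper_force: 0.0
```

```bash
python3 - <<'E'
from go import *
need([.621-.12,.0082+.004,.25],-2.1)
w=ctrl.snapshot("wrist"); save(w,"w1",None,1.4)
M=cv2.Rodrigues(np.array(w["rvec"],float))[0];print(-M.T@np.array(w["tvec"]).ravel(),M.round(2).tolist(),w["vertical_fov"])
for k,p in dict(a=[.621,.0082,-.0361],b=[.6312,-.2462,.1373]).items(): print(k,proj(w,T(p,C)).round().tolist())
for t in["tray_a_front","board_a_block","dock_a"]:
  print(t,[(np.round(np.array(o["xy"])*[560,420]).astype(int).tolist(),round(o["conf"],2)) for o in ctrl.boxes_of(w,t)])
E
```

```text
t 3.27 p [0.5012 0.0094 0.2503] xhead -2.1 F [ 0.1 -0.1  0.2] 
 shift [-0.0003 -0.0035  0.0004] turn -0.0 alt -0.0 rows 0.1
[0.58286177 0.00642028 0.34217964] [[-0.04, -1.0, 0.0], [-0.95, 0.04, 0.3], [-0.3, 0.01, -0.95]] 62.85134467922349
a [[207.0, 123.0], [344.0, 123.0], [199.0, -51.0], [351.0, -51.0]]
b [[523.0, 113.0], [632.0, 98.0], [517.0, -50.0], [625.0, -48.0]]
tray_a_front [([273, 41], 0.83)]
board_a_block [([274, 85], 0.61), ([78, 202], 0.57)]
dock_a [([273, 54], 0.94), ([59, 55], 0.73), ([522, 92], 0.61)]
```

View pics/w1.png

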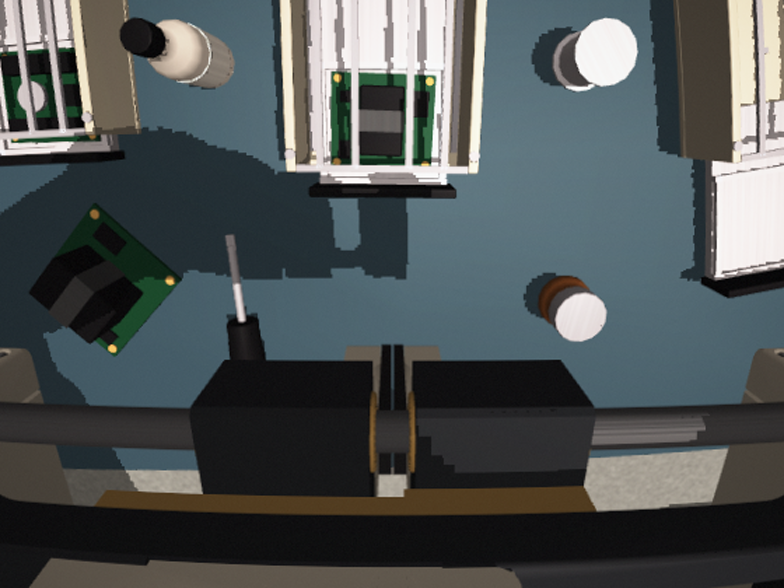

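The wrist view shows dock_a centred, its front bar ends at (284,172) and (480,172), and its black plate at rows 184–197, columns 309–456. The board with the black block is at (380,120), under the bars. dock_b's plate is at right (705–784, 285). I'll now refine the plate's position.

```bash
python3 - <<'E'
from go import *
w=ctrl.snapshot("wrist")
p=[.621,.0082,-.0361]
print("plate top outer edge pred*1.4",(proj(w,T(p,[[-.076,.046,.042],[-.076,-.046,.042],[-.07,.046,.042],[-.07,-.046,.042]]))*1.4).round())
print("bottom outer",(proj(w,T(p,[[-.076,.046,.008],[-.076,-.046,.008]]))*1.4).round())
for o in ctrl.cut_out(w,"tray_a_front")[:2]:
  y,x=np.where(o["pixels"]); print(o["conf"],x.min()*1.4,x.max()*1.4,y.min()*1.4,y.max()*1.4)
g=at(w,np.array([(309,190),(456,190)])/1.4,.042); print("plate edge",g.round(4))
g=at(w,np.array([(284,172),(480,172)])/1.4,.058); print("roof front",g.round(4))
g=at(w,np.array([(337,77),(431,77),(337,162),(431,162)])/1.4,.019); print("board holes",g.round(4),g.mean(0))
v=w["color"][100:160,[225,240,270,300,315]].astype(int).sum(2); print(v[25:48].T.tolist())
E
```

```text
plate top outer edge pred*1.4 [[316. 197.]
 [463. 196.]
 [315. 187.]
 [463. 187.]]
bottom outer [[323. 191.]
 [456. 190.]]
0.97 312.2 457.79999999999995 0.0 198.79999999999998
plate edge [[ 0.5512  0.0607  0.042 ]
 [ 0.5474 -0.0308  0.042 ]]
roof front [[ 0.564   0.0717  0.058 ]
 [ 0.5592 -0.0429  0.058 ]]
board holes [[ 0.6192  0.041   0.019 ]
 [ 0.6167 -0.0185  0.019 ]
 [ 0.5662  0.0446  0.019 ]
 [ 0.5637 -0.0173  0.019 ]] [0.59144787 0.01246087 0.019     ]
[[144, 138, 139, 144, 140, 137, 135, 122, 72, 35, 45, 42, 46, 43, 40, 32, 79, 143, 140, 138, 137, 144, 141], [733, 730, 497, 728, 736, 453, 422, 55, 15, 22, 42, 42, 41, 42, 42, 33, 86, 164, 323, 324, 324, 321, 320], [425, 421, 351, 441, 441, 442, 429, 106, 28, 26, 55, 46, 47, 31, 38, 48, 75, 136, 144, 142, 142, 147, 139], [749, 749, 700, 700, 749, 749, 437, 212, 21, 28, 39, 45, 43, 50, 31, 34, 116, 345, 339, 341, 344, 341, 344], [707, 710, 691, 742, 749, 750, 449, 321, 21, 27, 48, 145, 134, 128, 127, 114, 118, 282, 340, 341, 344, 340, 341]]
```

send_rows(
  deltas=[
    [[0,-0.002,0.05],0],
    [[0,-0.004,0.1],0],
    [[0,-0.0075,0.15],0],
    [[0,-0.0075,0.19],0],
    [[0,-0.0075,0.2115],0],
  ],
)

```text
clock: 3.98
tool_pos: [0.4996, 0.0186, 0.08]
orientation: [179.9, 0.2, -2.1]
force: [-0.4, -0.1, -0.4]
opening: 0.0005
gripper_force: 0.0
```

send_rows(
  deltas=[
    [[0.01,0,0],0],
    [[0.02,0,0],0],
    [[0.03,0,0],0],
    [[0.036,0,0],0],
    [[0.038,0,0],0],
  ],
)

```text
clock: 4.4
tool_pos: [0.5338, 0.0173, 0.0845]
orientation: [-179.9, -0.2, -2.2]
force: [-1.4, 0.7, 1.1]
opening: 0.0005
gripper_force: 0.6
```

send_rows(
  deltas=[
    [[0.0015,0,0],0],
    [[0.003,0,0],0],
    [[0.0045,0,0],0],
    [[0.006,0,0],0],
    [[0.0075,0,0],0],
  ],
)

```text
clock: 4.82
tool_pos: [0.5375, 0.0163, 0.083]
orientation: [180.0, 0.0, -2.2]
force: [-3.2, 0.4, 3.2]
opening: 0.0
gripper_force: 1.8
```

send_rows(
  deltas=[
    [[0.0015,0,0],0],
    [[0.003,0,0],0],
    [[0.0045,0,0],0],
    [[0.006,0,0],0],
    [[0.006,0,0],0],
  ],
)

```text
clock: 5.23
tool_pos: [0.5427, 0.0161, 0.0828]
orientation: [180.0, 0.0, -2.2]
force: [-4.3, -1.0, 1.9]
opening: 0.0004
gripper_force: 1.7
```

send_rows(
  deltas=[
    [[0.001,0,0],0],
    [[0.002,0,0],0],
    [[0.0025,0,0],0],
    [[0.003,0,0],0],
    [[0.003,0,0],0],
  ],
)

```text
clock: 5.65
tool_pos: [0.5431, 0.0159, 0.0825]
orientation: [180.0, 0.2, -2.2]
force: [-11.5, 2.1, 7.1]
opening: 0.0005
gripper_force: 5.5
```

send_rows(
  deltas=[
    [[0.001,0,0],0],
    [[0.002,0,0],0],
    [[0.002,0,0],0],
    [[0.002,0,0],0],
    [[0.002,0,0],0],
  ],
)

```text
clock: 6.07
tool_pos: [0.5433, 0.0157, 0.0821]
orientation: [179.9, 0.4, -2.3]
force: [-15.4, 3.6, 10.2]
opening: 0.0003
gripper_force: 7.7
```

send_rows(
  deltas=[
    [[-0.03,0,0],0],
    [[-0.08,0,0],0],
    [[-0.12,0,0],0],
    [[-0.13,0,0],0],
    [[-0.13,0,-0.02],0],
  ],
)

```text
clock: 6.48
tool_pos: [0.4399, 0.0196, 0.0975]
orientation: [179.9, 0.2, -2.2]
force: [0.1, 0.4, -0.5]
opening: 0.0005
gripper_force: 0.0
```

send_rows(
  deltas=[
    [[0,0,-0.05],0],
    [[0,0,-0.1],0],
    [[0,0,-0.15],0],
    [[0,0,-0.19],0],
    [[0,0,-0.19],0],
  ],
  gripper=0.7,
)

```text
clock: 6.9
tool_pos: [0.4468, 0.0215, 0.2584]
orientation: [-179.7, -0.8, -2.1]
force: [1.0, -0.5, 0.8]
opening: 0.028
gripper_force: 0.0
```

```bash
python3 - <<'E'
from go import *
w=ctrl.snapshot("wrist"); save(w,"w2",None,1.4)
p=[.621,.0125,-.04]
need([*T(p,[-.112,0,0])[0,:2],.25],-2.3)
print("block top pred*1.4",(proj(w,T(p,[[-.132,.013,.049],[-.132,-.013,.049],[-.092,.013,.049],[-.092,-.013,.049]]))*1.4).round().tolist())
for t in["tray_a_front","board_a_block"]:
  for o in ctrl.cut_out(w,t):
    y,x=np.where(o["pixels"]); print(t,o["conf"],(x.min()*1.4,x.max()*1.4,y.min()*1.4,y.max()*1.4))
E
```

```text
t 6.95 p [0.4456 0.0213 0.2553] xhead -2.13 F [ 0.2 -0.6 -1.5] 
 shift [0.0794 0.0025 0.0074] turn 0.0019 alt 0.0019 rows 1.5
block top pred*1.4 [[376.0, 203.0], [417.0, 203.0], [376.0, 137.0], [419.0, 137.0]]
tray_a_front 0.63 (np.float64(329.0), np.float64(467.59999999999997), np.float64(39.199999999999996), np.float64(239.39999999999998))
board_a_block 0.8 (np.float64(348.59999999999997), np.float64(448.0), np.float64(121.8), np.float64(214.2))
board_a_block 0.76 (np.float64(39.199999999999996), np.float64(191.79999999999998), np.float64(131.6), np.float64(292.59999999999997))
```

View pics/w2.png

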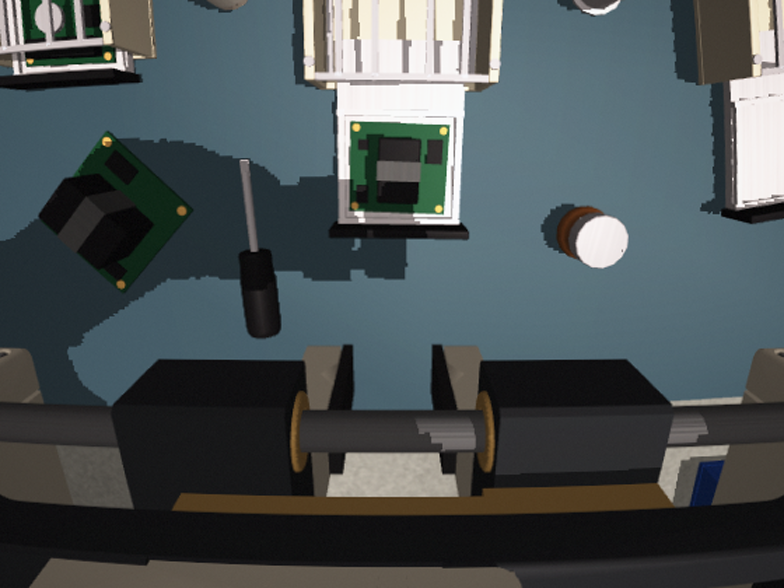

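The tray is out with the board in it. The block top spans cols 377–418, rows 137–203, which matches the prediction within 1 px. Now I go over it and down.

send_rows(
  deltas=[
    [[0.03,0.001,0],0.002],
    [[0.06,0.002,0],0.002],
    [[0.075,0.0025,0],0.002],
    [[0.0794,0.0025,0.04],0.002],
    [[0.0794,0.0025,0.09],0.002],
  ],
)

```text
clock: 7.47
tool_pos: [0.5089, 0.0162, 0.1793]
orientation: [-179.9, -0.3, -2.4]
force: [0.7, 0.9, -0.6]
opening: 0.0609
gripper_force: 0.0
```

```bash
python3 - <<'E'
from go import *
p=[.621,.0125,-.04]
need([*T(p,[-.112,0,0])[0,:2],.088],-2.3)
w=ctrl.snapshot("wrist"); 
print("block top pred",(proj(w,T(p,[[-.132,.013,.049],[-.132,-.013,.049],[-.092,.013,.049],[-.092,-.013,.049]]))).round().tolist())
save(w,"w3",(140,120,420,330),2.8)
E
```

```text
t 7.47 p [0.5089 0.0162 0.1793] xhead -2.37 F [ 0.7  0.9 -0.6] 
 shift [-0.0003 -0.0008  0.1142] turn -0.0008 alt -0.0008 rows 2.2
block top pred [[261.0, 246.0], [297.0, 246.0], [259.0, 191.0], [298.0, 191.0]]
```

View pics/w3.png

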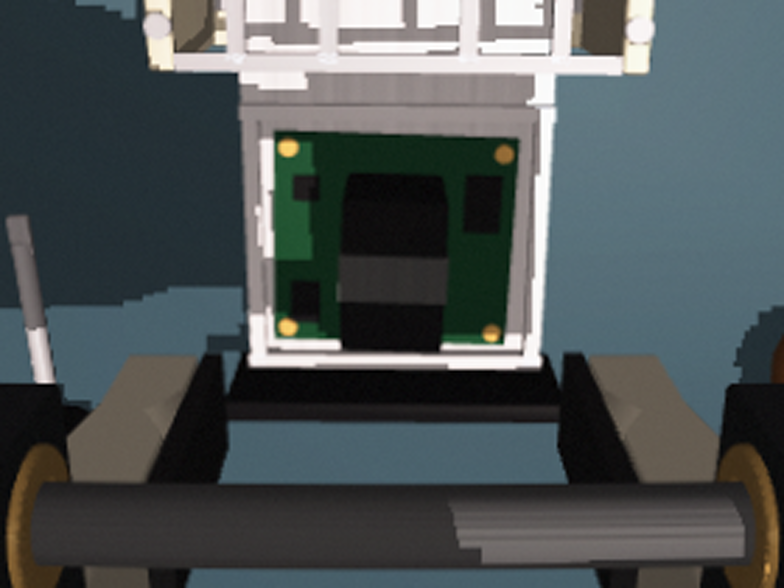

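The block is about 1.3 mm to −y and turned about 2° from the tray. I'll correct by that, go down and grip.

send_rows(
  deltas=[
    [[0,0.001,0.03],0.01],
    [[0,0.001,0.06],0.02],
    [[0,0.001,0.09],0.02],
    [[0,0.001,0.108],0.02],
    [[0,0.001,0.114],0.02],
  ],
)

```text
clock: 7.93
tool_pos: [0.5043, 0.0142, 0.0853]
orientation: [179.9, 0.3, -4.2]
force: [-5.4, -0.4, 17.7]
opening: 0.0616
gripper_force: 9.5
```

send_rows(
  deltas=[
    [[0,0,0],0],
    [[0,0,0],0],
    [[0,0,0],0],
    [[0,0,0],0],
    [[0,0,0],0],
  ],
  gripper=0.15,
)

```text
clock: 8.35
tool_pos: [0.5064, 0.015, 0.0884]
orientation: [-180.0, -0.1, -4.2]
force: [1.1, 0.6, -0.3]
opening: 0.0336
gripper_force: 0.0
```

send_rows(
  deltas=[
    [[0,0,0],0],
    [[0,0,0],0],
    [[0,0,0],0],
    [[0,0,0],0],
    [[0,0,0],0],
  ],
)

```text
clock: 8.77
tool_pos: [0.5064, 0.015, 0.0882]
orientation: [-180.0, -0.0, -4.1]
force: [-1.3, 1.2, 4.8]
opening: 0.026
gripper_force: 30.0
```

```bash
python3 - <<'E'
from go import *
need([.63,-.24,.2],0)
E
```

```text
t 8.77 p [0.5064 0.015  0.0882] xhead -4.15 F [-1.3  1.2  4.8] 
 shift [ 0.1773  0.3067 -0.1397] turn -0.0461 alt -0.0461 rows 7.3
```

send_rows(
  deltas=[
    [[0,0,-0.006],0],
    [[0,0,-0.02],0],
    [[0,0,-0.05],0],
    [[0,0,-0.09],0],
    [[0,0,-0.13],0],
  ],
)

```text
clock: 9.18
tool_pos: [0.5053, 0.0146, 0.1924]
orientation: [179.9, 0.1, -4.2]
force: [0.1, 0.6, -0.9]
opening: 0.0257
gripper_force: 30.0
```

send_rows(
  deltas=[
    [[0,0.01,-0.03],0],
    [[-0.005,0.04,-0.06],0],
    [[-0.01,0.08,-0.07],0],
    [[-0.015,0.12,-0.07],0],
    [[-0.015,0.16,-0.07],0],
  ],
)

```text
clock: 9.6
tool_pos: [0.484, -0.1128, 0.2489]
orientation: [-180.0, -0.1, -4.1]
force: [0.1, 0.5, -1.5]
opening: 0.0262
gripper_force: 30.0
```

send_rows(
  deltas=[
    [[0,0.04,0],-0.03],
    [[-0.005,0.08,0],-0.06],
    [[-0.01,0.12,0],-0.09],
    [[-0.013,0.16,0],-0.12],
    [[-0.013,0.19,0],-0.134],
  ],
)

```text
clock: 10.02
tool_pos: [0.4623, -0.2647, 0.2478]
orientation: [-180.0, 0.0, 8.0]
force: [-0.7, 0.0, -1.2]
opening: 0.0255
gripper_force: 30.0
```

send_rows(
  deltas=[
    [[0,0.004,0],0],
    [[0,0.0085,0],0],
    [[0,0.0085,0],0],
    [[0,0.0085,0],0],
    [[0,0.0085,0],0],
  ],
)

```text
clock: 10.43
tool_pos: [0.4646, -0.2687, 0.2478]
orientation: [-180.0, 0.0, 7.9]
force: [-0.0, 0.7, -1.4]
opening: 0.0257
gripper_force: 30.0
```

```bash
python3 - <<'E'
from go import *
p=[.6312,-.2462,.1373]
need([*T(p,[-.112,0,0])[0,:2],.25],7.9)
w=ctrl.snapshot("wrist"); save(w,"w4",None,1.4)
np.save("w4.npy",w,allow_pickle=True)
q=[[-.156,.046,.042],[-.156,-.046,.042],[-.146+.0,.037,.02],[-.146,-.037,.02],[-.078,.037,.02],[-.078,-.037,.02],[-.06,.056,.058],[-.06,-.056,.058]]
print("pred*1.4 plate edge, pocket rim, roof front",(proj(w,T(p,q))*1.4).round().tolist())
E
```

```text
t 10.43 p [ 0.4646 -0.2687  0.2478] xhead 7.94 F [-0.   0.7 -1.4] 
 shift [ 0.0702  0.0008 -0.0028] turn 0.0005 alt 0.0005 rows 1.3
pred*1.4 plate edge, pocket rim, roof front [[320.0, 247.0], [465.0, 247.0], [338.0, 225.0], [448.0, 225.0], [335.0, 120.0], [451.0, 120.0], [292.0, 84.0], [494.0, 85.0]]
```

View pics/w4.png

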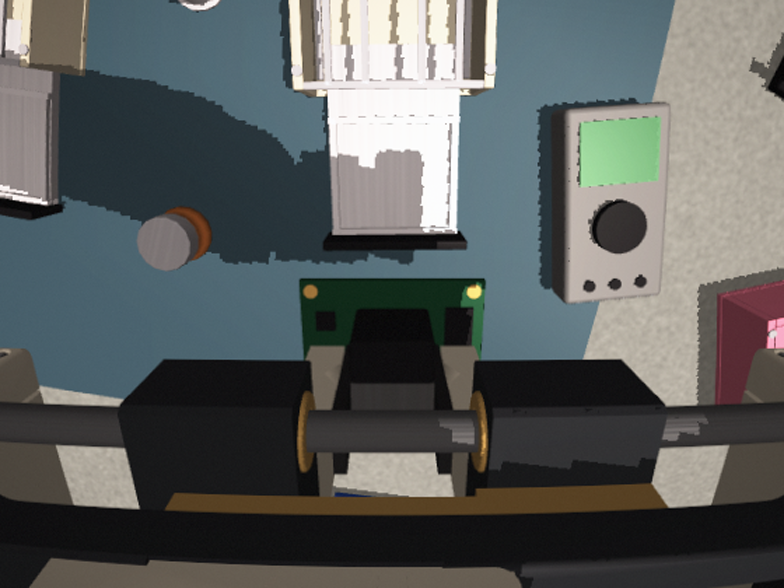

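The view shows dock_b's tray, with plate cols 323–467 and outer edge at row ~248, and an empty pocket. The board is held level and square at (301–485, back edge row 279). I'll measure the board in the tool frame and the pocket from the plate.

```bash
python3 - <<'E'
from go import *
w=np.load("w4.npy",allow_pickle=True).item(); im=w["color"].astype(int)
g=cv2.cvtColor(w["color"],cv2.COLOR_RGB2GRAY).astype(int)
pp,r,o=state(); z=pp[2]-.069
# board edge columns at row ~ 212/ rows for back edge
sat=im[:,:,1]-im[:,:,0]
print("row212 g-r",[(c,v) for c,v in zip(range(208,224),sat[218,208:224])],[(c,v) for c,v in zip(range(338,354),sat[218,338:354])])
print("backedge",g[194:206,[235,260,300,325]].T.tolist())
print("plate rows 160-182",g[160:184,[240,260,280,300,320]].T.tolist())
print("plate cols",g[172,224:240].tolist(),g[172,326:342].tolist(),g[174,224:240].tolist(),g[174,326:342].tolist())
print("tray cols r130",g[130,230:250].tolist(),g[130,318:336].tolist())
print("rim rows",g[60:100,282].tolist(),g[60:100,310].tolist(),g[150:172,310].tolist())
E
```

```text
row212 g-r [(208, np.int64(23)), (209, np.int64(25)), (210, np.int64(25)), (211, np.int64(25)), (212, np.int64(25)), (213, np.int64(26)), (214, np.int64(24)), (215, np.int64(24)), (216, np.int64(25)), (217, np.int64(25)), (218, np.int64(25)), (219, np.int64(25)), (220, np.int64(26)), (221, np.int64(24)), (222, np.int64(25)), (223, np.int64(24))] [(338, np.int64(54)), (339, np.int64(55)), (340, np.int64(54)), (341, np.int64(54)), (342, np.int64(55)), (343, np.int64(55)), (344, np.int64(55)), (345, np.int64(34)), (346, np.int64(24)), (347, np.int64(24)), (348, np.int64(23)), (349, np.int64(24)), (350, np.int64(25)), (351, np.int64(24)), (352, np.int64(24)), (353, np.int64(25))]
backedge [[105, 105, 103, 103, 84, 20, 28, 31, 34, 33, 32, 32], [106, 107, 107, 106, 88, 23, 28, 32, 33, 32, 32, 31], [112, 112, 111, 111, 91, 22, 27, 32, 32, 31, 33, 34], [113, 115, 113, 112, 93, 22, 28, 33, 32, 33, 32, 33]]
plate rows 160-182 [[155, 155, 154, 153, 150, 150, 150, 131, 7, 8, 13, 10, 11, 14, 15, 13, 14, 13, 23, 42, 48, 49, 50, 49], [151, 148, 132, 126, 153, 153, 142, 94, 9, 9, 10, 11, 9, 14, 12, 
[... 657 characters left out ...]
2, 49, 52, 51, 50, 51, 102, 157, 157, 158, 149, 136, 141, 153, 150, 151, 151, 155, 155, 151] [252, 198, 155, 156, 250, 252, 252, 252, 227, 137, 118, 116, 118, 118, 118, 117, 117, 117]
rim rows [239, 239, 236, 232, 249, 249, 249, 249, 249, 249, 249, 249, 249, 249, 249, 249, 250, 250, 250, 250, 250, 250, 154, 228, 252, 252, 252, 252, 251, 251, 251, 251, 251, 251, 251, 251, 251, 251, 251, 251] [241, 241, 240, 235, 250, 250, 250, 250, 250, 250, 250, 250, 251, 250, 251, 251, 251, 251, 251, 251, 251, 251, 251, 244, 252, 252, 252, 252, 251, 252, 252, 252, 252, 252, 252, 252, 252, 252, 252, 252] [253, 252, 253, 252, 253, 252, 253, 252, 253, 253, 248, 148, 173, 241, 235, 157, 139, 65, 10, 11, 10, 10]
```

```bash
python3 - <<'E'
from go import *
w=np.load("w4.npy",allow_pickle=True).item()
pp,r,o=state(); z=pp[2]-.069
be=at(w,[(235,198.4),(325,198.4),(215,205),(345.2,205)],z)
print("board edge in tool xy",r.inv().apply(be-pp).round(4).tolist(), "width",np.linalg.norm(be[2]-be[3]))
h=at(w,np.array([(310,291.5),(474.5,292)])/1.4,z); print("holes tool",r.inv().apply(h-pp).round(4).tolist())
pl=at(w,[(240,178.2),(320,177.7),(230.3,174),(333,174)],.042); print(pl.round(4).tolist(),"width",np.linalg.norm(pl[2]-pl[3]))
yaw=np.arctan2(-(pl[0]-pl[1])[0],(pl[0]-pl[1])[1]); print("yaw",np.degrees(yaw))
for yw in (yaw,.1373):
  u=np.array([np.cos(yw),np.sin(yw)]);v=np.array([-u[1],u[0]])
  m=(pl[2]+pl[3])[:2]/2; face=m+u*(u@((pl[0]+pl[1])[:2]/2-m)); print("pocket",(face+.044*u).round(4))
# yaw from tray long sides: profile along rows
im=cv2.cvtColor(w["color"],cv2.COLOR_RGB2GRAY).astype(int)
L=[(230+np.argmax(im[y,230:245]>85),y) for y in range(85,155,10)]; print(L)
E2=at(w,[L[0],L[-1]],.02); d=E2[0]-E2[1]; print("side yaw",np.degrees(np.arctan2(d[1],d[0])))
E
```

```text
board edge in tool xy [[0.0329, -0.022, 0.069], [0.0329, 0.0221, 0.069], [0.0295, -0.032, 0.069], [0.0295, 0.0323, 0.069]] width 0.0642577026566965
holes tool [[0.0279, -0.0289, 0.069], [0.0277, 0.0293, 0.069]]
[[0.4701, -0.2321, 0.042], [0.4804, -0.3025, 0.042], [0.4728, -0.2231, 0.042], [0.4854, -0.3134, 0.042]] width 0.09113177388576338
yaw 8.32005170359838
pocket [ 0.519  -0.2624]
pocket [ 0.5191 -0.2627]
[(np.int64(234), 85), (np.int64(230), 95), (np.int64(230), 105), (np.int64(236), 115), (np.int64(236), 125), (np.int64(236), 135), (np.int64(237), 145)]
side yaw 8.97985121384159
```

```bash
python3 - <<'E'
from go import *
need([.5161,-.2629,.105],8.2)
E
```

```text
t 10.48 p [ 0.4647 -0.2686  0.2479] xhead 7.96 F [-0.8 -0.2 -0.7] 
 shift [0.0646 0.0018 0.1786] turn -0.0027 alt -0.0027 rows 3.6
```

send_rows(
  deltas=[
    [[0.03,0.001,0],-0.003],
    [[0.055,0.0018,0],-0.003],
    [[0.0645,0.0018,0.02],-0.003],
    [[0.0645,0.0018,0.06],-0.003],
    [[0.0645,0.0018,0.1],-0.003],
  ],
)

```text
clock: 10.9
tool_pos: [0.5174, -0.2629, 0.168]
orientation: [179.9, -0.2, 8.3]
force: [-0.1, -0.1, -1.8]
opening: 0.0257
gripper_force: 30.0
```

send_rows(
  deltas=[
    [[0,0,0.03],0],
    [[0,0,0.055],0],
    [[0,0,0.07],0],
    [[0,0,0.078],0],
    [[0,0,0.078],0],
  ],
)

```text
clock: 11.32
tool_pos: [0.5153, -0.263, 0.1041]
orientation: [-180.0, 0.1, 8.2]
force: [0.3, 0.4, -0.1]
opening: 0.026
gripper_force: 30.0
```

send_rows(
  deltas=[
    [[0,0,0],0],
    [[0,0,0],0],
    [[0,0,0],0],
    [[0,0,0],0],
    [[0,0,0],0],
  ],
)

```text
clock: 11.73
tool_pos: [0.5161, -0.2639, 0.1061]
orientation: [180.0, -0.1, 8.2]
force: [-0.3, 0.1, -0.6]
opening: 0.0258
gripper_force: 30.0
```

```bash
python3 - <<'E'
from go import *
need([.5161,-.2629,.0885],8.2)
w=ctrl.snapshot("wrist"); save(w,"w5",(140,100,420,310),2.8)
E
```

```text
t 11.73 p [ 0.5161 -0.2639  0.1061] xhead 8.17 F [-0.3  0.1 -0.6] 
 shift [ 0.0002 -0.0012  0.0221] turn -0.0003 alt -0.0003 rows 0.4
```

View pics/w5.png

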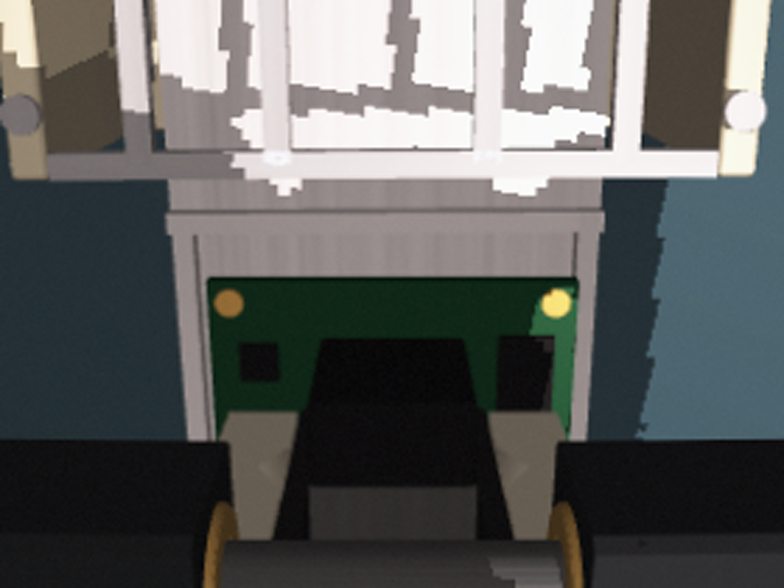

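```bash
python3 - <<'E'
from go import *
pp,r,o=state(); w=ctrl.snapshot("wrist")
f=lambda px,z:(r.inv().apply(at(w,np.array(px)/2.8+[140,100],z)-pp)*1000).round(1)[:,:2].tolist()
print("board back",f([(208,279),(578,279)],pp[2]-.069))
print("rim back inner row232 / outer 212, z20",f([(197,233),(577,233),(168,212),(603,212)],.020))
print("rim sides outer at row 420",f([(188,420),(589,420)],.020), "inner wall bottom z16 r233",f([(197,250),(576,250)],.016))
E
```

```text
board back [[32.4, -32.2], [32.4, 32.7]]
rim back inner row232 / outer 212, z20 [[36.4, -37.2], [36.4, 35.4], [40.5, -42.5], [40.5, 40.2]]
rim sides outer at row 420 [[-2.8, -41.5], [-2.8, 40.2]] inner wall bottom z16 r233 [[32.0, -38.3], [31.9, 36.2]]
```

send_rows(
  deltas=[
    [[0,-0.0014,0.006],0],
    [[0,-0.0014,0.012],0],
    [[0,-0.0014,0.017],0],
    [[0,-0.0014,0.02],0],
    [[0,-0.0014,0.021],0],
  ],
)

```text
clock: 12.25
tool_pos: [0.5153, -0.2627, 0.0882]
orientation: [-180.0, 0.1, 8.2]
force: [-4.2, 2.2, 8.0]
opening: 0.0257
gripper_force: 30.0
```

send_rows(
  deltas=[
    [[0,0,0.0005],0],
    [[0,0,0.001],0],
    [[0,0,0.001],0],
    [[0,0,0.001],0],
    [[0,0,0.001],0],
  ],
)

```text
clock: 12.67
tool_pos: [0.5156, -0.2626, 0.0882]
orientation: [180.0, 0.0, 8.2]
force: [-2.6, 1.4, 6.9]
opening: 0.0261
gripper_force: 30.0
```

send_rows(
  deltas=[
    [[0,0,0],0],
    [[0,0,0],0],
    [[0,0,0],0],
    [[0,0,0],0],
    [[0,0,0],0],
  ],
  gripper=0.65,
)

```text
clock: 13.08
tool_pos: [0.5156, -0.2627, 0.0876]
orientation: [-180.0, 0.0, 8.2]
force: [0.2, 0.1, -0.5]
opening: 0.0529
gripper_force: 0.0
```

send_rows(
  deltas=[
    [[0,0,0],0],
    [[0,0,-0.01],0],
    [[0,0,-0.03],0],
    [[0,0,-0.07],0],
    [[0,0,-0.11],0],
  ],
)

```text
clock: 13.5
tool_pos: [0.5148, -0.2626, 0.1763]
orientation: [-180.0, 0.1, 8.2]
force: [0.2, 1.7, 0.5]
opening: 0.0572
gripper_force: 0.0
```

send_rows(
  deltas=[
    [[0,0,-0.04],0],
    [[-0.04,0,-0.06],0],
    [[-0.08,0,-0.06],0],
    [[-0.08,0,-0.06],0],
    [[-0.08,0,-0.06],0],
  ],
  gripper=0,
)

```text
clock: 13.92
tool_pos: [0.451, -0.272, 0.2252]
orientation: [180.0, -0.1, 8.1]
force: [-0.2, 0.1, 0.1]
opening: 0.0291
gripper_force: 0.0
```

```bash
python3 - <<'E'
from go import *
u=np.array([np.cos(.143),np.sin(.143)]); face=np.array([.519,-.2618])-.044*u
need([*(face-.03*u),.082],8.2); print("face",face)
w=ctrl.snapshot("wrist"); save(w,"w6",(140,0,420,210),2.8)
E
```

```text
t 13.92 p [ 0.451  -0.272   0.2252] xhead 8.12 F [-0.2  0.1  0.1] 
 shift [-0.0069 -0.0006  0.179 ] turn -0.0009 alt -0.0009 rows 3.4
face [ 0.47544911 -0.26807058]
```

View pics/w6.png

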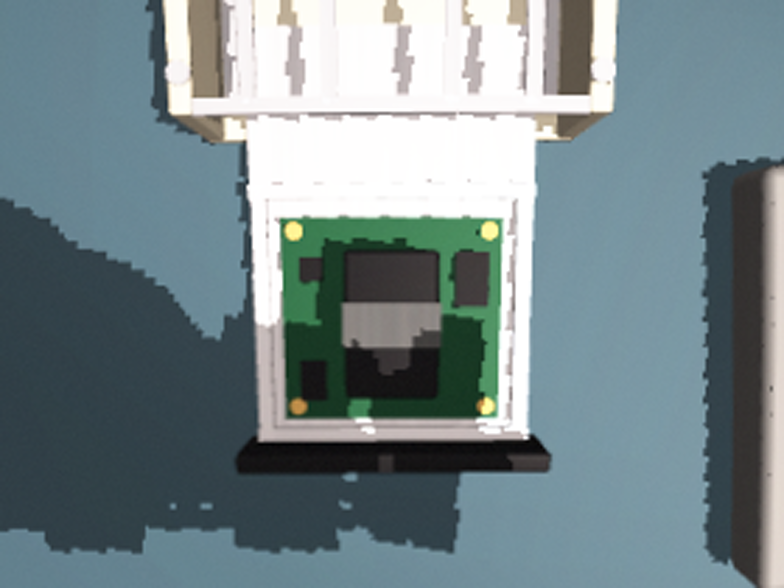

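The board lies flat and centred in dock_b's pocket (board 280–500 × 218–418, inside the rim 265–520 × 200–435). Now I press tray_b in.

send_rows(
  deltas=[
    [[-0.007,0,0.04],0],
    [[-0.007,0,0.09],0],
    [[-0.007,0,0.135],0],
    [[-0.007,0,0.165],0],
    [[-0.007,0,0.179],0],
  ],
)

```text
clock: 14.38
tool_pos: [0.4455, -0.272, 0.0768]
orientation: [-179.9, 0.3, 8.2]
force: [0.4, -0.1, -0.3]
opening: 0.0009
gripper_force: 0.0
```

send_rows(
  deltas=[
    [[0.006,0,0],0],
    [[0.012,0,0],0],
    [[0.018,0,0],0],
    [[0.024,0,0],0],
    [[0.03,0,0],0],
  ],
)

```text
clock: 14.8
tool_pos: [0.4711, -0.2693, 0.0816]
orientation: [180.0, -0.0, 8.2]
force: [-3.1, -2.2, 1.9]
opening: 0.0002
gripper_force: 1.7
```

send_rows(
  deltas=[
    [[0.006,0,0],0],
    [[0.013,0,0],0],
    [[0.02,0,0],0],
    [[0.027,0,0],0],
    [[0.034,0,0],0],
  ],
)

```text
clock: 15.22
tool_pos: [0.4978, -0.2652, 0.0807]
orientation: [-180.0, 0.0, 8.2]
force: [-3.0, -0.1, 2.3]
opening: 0.0007
gripper_force: 1.9
```

send_rows(
  deltas=[
    [[0.007,0,0],0],
    [[0.014,0,0],0],
    [[0.021,0,0],0],
    [[0.028,0,0],0],
    [[0.034,0,0],0],
  ],
)

```text
clock: 15.63
tool_pos: [0.5249, -0.2612, 0.0804]
orientation: [-180.0, 0.0, 8.2]
force: [-4.3, 0.7, 3.0]
opening: 0.0001
gripper_force: 2.0
```

```bash
python3 - <<'E'
from go import *
u=np.array([np.cos(.143),np.sin(.143)]); face=np.array([.519,-.2618])-.044*u
need([*(face+(.0885-.0095)*u),.082],8.2)
E
```

```text
t 15.63 p [ 0.5249 -0.2612  0.0804] xhead 8.17 F [-4.3  0.7  3. ] 
 shift [ 0.0364 -0.0003 -0.0019] turn -0.0003 alt -0.0003 rows 0.7
```

send_rows(
  deltas=[
    [[0.005,0,0],0],
    [[0.01,0,0],0],
    [[0.014,0,0],0],
    [[0.017,0,0],0],
    [[0.019,0,0],0],
  ],
)

```text
clock: 16.05
tool_pos: [0.5396, -0.2591, 0.0804]
orientation: [-180.0, 0.0, 8.2]
force: [-3.6, 1.3, 1.8]
opening: 0.0005
gripper_force: 1.8
```

send_rows(
  deltas=[
    [[0.002,0,0],0],
    [[0.004,0,0],0],
    [[0.006,0,0],0],
    [[0.008,0,0],0],
    [[0.01,0,0],0],
  ],
)

```text
clock: 16.47
tool_pos: [0.5472, -0.258, 0.0804]
orientation: [-180.0, 0.0, 8.2]
force: [-5.7, 2.9, 1.4]
opening: 0.0002
gripper_force: 2.2
```

send_rows(
  deltas=[
    [[0.001,0,0],0],
    [[0.002,0,0],0],
    [[0.003,0,0],0],
    [[0.004,0,0],0],
    [[0.005,0,0],0],
  ],
)

```text
clock: 16.88
tool_pos: [0.5512, -0.2575, 0.0805]
orientation: [-180.0, 0.0, 8.2]
force: [-4.3, 1.3, 0.2]
opening: 0.0003
gripper_force: 1.9
```

send_rows(
  deltas=[
    [[0.001,0,0],0],
    [[0.002,0,0],0],
    [[0.003,0,0],0],
    [[0.0035,0,0],0],
    [[0.0035,0,0],0],
  ],
)

```text
clock: 17.3
tool_pos: [0.5521, -0.2574, 0.0804]
orientation: [-180.0, 0.2, 8.1]
force: [-10.8, 0.7, 4.5]
opening: 0.0008
gripper_force: 4.8
```

send_rows(
  deltas=[
    [[0.001,0,0],0],
    [[0.002,0,0],0],
    [[0.002,0,0],0],
    [[0.002,0,0],0],
    [[0.002,0,0],0],
  ],
)

```text
clock: 17.72
tool_pos: [0.5523, -0.2573, 0.0804]
orientation: [-179.9, 0.4, 8.1]
force: [-14.1, 1.3, 8.0]
opening: 0.0005
gripper_force: 7.0
```

send_rows(
  deltas=[
    [[-0.01,0,0],0],
    [[-0.03,0,0],0],
    [[-0.06,0,0],0],
    [[-0.1,0,0],0],
    [[-0.14,0,0],0],
  ],
)

```text
clock: 18.13
tool_pos: [0.4458, -0.2734, 0.0811]
orientation: [179.9, -0.2, 8.2]
force: [-0.3, -0.3, -0.9]
opening: 0.0005
gripper_force: 0.0
```

send_rows(
  deltas=[
    [[0,0,-0.04],0],
    [[0,0,-0.09],0],
    [[0,0,-0.13],0],
    [[0,0,-0.17],0],
    [[0,0,-0.18],0],
  ],
)

```text
clock: 18.55
tool_pos: [0.4483, -0.2742, 0.2312]
orientation: [179.7, -0.6, 8.2]
force: [0.8, -1.0, -0.7]
opening: 0.0003
gripper_force: 0.0
```

```bash
python3 - <<'E'
from go import *
u=np.array([np.cos(-.04),np.sin(-.04)]); face=np.array([.621,.0125])-.156*u
need([*(face-.032*u),.225],-2.3); print("face",face)
w=ctrl.snapshot("wrist"); save(w,"w7",(140,0,420,210),2.8)
E
```

```text
t 18.55 p [ 0.4483 -0.2742  0.2312] xhead 8.24 F [ 0.8 -1.  -0.7] 
 shift [ 0.0339 -0.3667  0.006 ] turn 0.1171 alt 0.1171 rows 7.1
face [0.46512478 0.01873834]
```

View pics/w7.png

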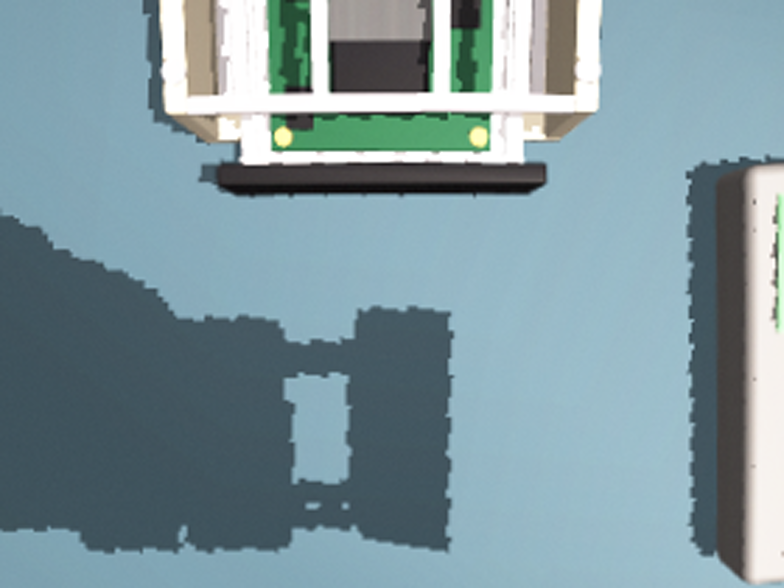

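tray_b is caught with the board in it. Next, tray_a, which is still out and empty.

send_rows(
  deltas=[
    [[0.003,-0.035,0],0],
    [[0.006,-0.07,0],0],
    [[0.01,-0.11,0],0],
    [[0.013,-0.15,0],0],
    [[0.017,-0.19,0],0],
  ],
)

```text
clock: 19.02
tool_pos: [0.4374, -0.1193, 0.2248]
orientation: [180.0, -0.2, 8.1]
force: [1.3, 1.0, 0.1]
opening: 0.0002
gripper_force: 0.0
```

send_rows(
  deltas=[
    [[0.004,-0.045,0],0.03],
    [[0.008,-0.09,0],0.06],
    [[0.012,-0.13,0.0],0.09],
    [[0.017,-0.17,0.0],0.117],
    [[0.017,-0.177,0.0],0.117],
  ],
)

```text
clock: 19.43
tool_pos: [0.4314, 0.0256, 0.2253]
orientation: [-179.9, -0.2, -2.3]
force: [0.3, 0.0, 0.6]
opening: 0.0002
gripper_force: 0.0
```

send_rows(
  deltas=[
    [[0,0,0],0],
    [[0,0,0],0],
    [[0,0,0],0],
    [[0,0,0],0],
    [[0,0,0],0],
  ],
)

```text
clock: 19.85
tool_pos: [0.4301, 0.0207, 0.2245]
orientation: [180.0, -0.0, -2.4]
force: [0.1, -0.3, 0.4]
opening: 0.0005
gripper_force: 0.0
```

```bash
python3 - <<'E'
from go import *
u=np.array([np.cos(-.04),np.sin(-.04)]); face=np.array([.621,.0125])-.156*u
need([*(face-.03*u),.082],-2.3)
E
```

```text
t 19.85 p [0.4301 0.0207 0.2245] xhead -2.45 F [ 0.1 -0.3  0.4] 
 shift [0.0063 0.0007 0.1781] turn -0.0016 alt -0.0016 rows 3.4
```

send_rows(
  deltas=[
    [[0.003,0,0.04],0],
    [[0.003,0,0.09],0],
    [[0.003,0,0.135],0],
    [[0.003,0,0.165],0],
    [[0.003,0,0.178],0],
  ],
)

```text
clock: 20.27
tool_pos: [0.4307, 0.0199, 0.0791]
orientation: [179.9, 0.2, -2.5]
force: [-0.0, -1.0, 0.5]
opening: 0.0004
gripper_force: 0.0
```

send_rows(
  deltas=[
    [[0.006,0,0],0],
    [[0.012,0,0],0],
    [[0.018,0,0],0],
    [[0.024,0,0],0],
    [[0.03,0,0],0],
  ],
)

```text
clock: 20.68
tool_pos: [0.4571, 0.0205, 0.0831]
orientation: [-180.0, -0.1, -2.4]
force: [-2.7, 1.2, 2.1]
opening: 0.0003
gripper_force: 1.3
```

send_rows(
  deltas=[
    [[0.006,0,0],0],
    [[0.013,0,0],0],
    [[0.02,0,0],0],
    [[0.027,0,0],0],
    [[0.034,0,0],0],
  ],
)

```text
clock: 21.1
tool_pos: [0.4837, 0.0192, 0.0821]
orientation: [180.0, 0.0, -2.4]
force: [-3.4, -1.1, 1.9]
opening: 0.0005
gripper_force: 1.9
```

send_rows(
  deltas=[
    [[0.007,0,0],0],
    [[0.014,0,0],0],
    [[0.021,0,0],0],
    [[0.028,0,0],0],
    [[0.034,0,0],0],
  ],
)

```text
clock: 21.52
tool_pos: [0.511, 0.018, 0.082]
orientation: [180.0, 0.0, -2.4]
force: [-4.0, -2.3, 2.0]
opening: 0.0006
gripper_force: 2.0
```

send_rows(
  deltas=[
    [[0.005,0,0],0],
    [[0.01,0,0],0],
    [[0.014,0,0],0],
    [[0.017,0,0],0],
    [[0.02,0,0],0],
  ],
)

```text
clock: 21.93
tool_pos: [0.5267, 0.0175, 0.082]
orientation: [180.0, 0.0, -2.4]
force: [-4.1, -2.5, 0.4]
opening: 0.0004
gripper_force: 1.8
```

send_rows(
  deltas=[
    [[0.002,0,0],0],
    [[0.004,0,0],0],
    [[0.006,0,0],0],
    [[0.008,0,0],0],
    [[0.01,0,0],0],
  ],
)

```text
clock: 22.35
tool_pos: [0.5346, 0.0173, 0.0821]
orientation: [180.0, 0.0, -2.4]
force: [-3.4, -2.4, -1.2]
opening: 0.0006
gripper_force: 1.8
```

Stop expected at x ≈ 0.543.

send_rows(
  deltas=[
    [[0.0015,0,0],0],
    [[0.003,0,0],0],
    [[0.0045,0,0],0],
    [[0.006,0,0],0],
    [[0.0075,0,0],0],
  ],
)

```text
clock: 22.77
tool_pos: [0.5407, 0.0171, 0.0821]
orientation: [-180.0, 0.0, -2.4]
force: [-4.7, -1.0, -2.3]
opening: 0.0008
gripper_force: 2.0
```

send_rows(
  deltas=[
    [[0.001,0,0],0],
    [[0.002,0,0],0],
    [[0.003,0,0],0],
    [[0.004,0,0],0],
    [[0.0045,0,0],0],
  ],
)

```text
clock: 23.18
tool_pos: [0.5431, 0.0169, 0.082]
orientation: [180.0, 0.1, -2.4]
force: [-10.5, 0.9, 4.7]
opening: 0.0002
gripper_force: 5.2
```

send_rows(
  deltas=[
    [[0.001,0,0],0],
    [[0.002,0,0],0],
    [[0.0025,0,0],0],
    [[0.0025,0,0],0],
    [[0.0025,0,0],0],
  ],
)

```text
clock: 23.6
tool_pos: [0.5433, 0.0168, 0.082]
orientation: [180.0, 0.3, -2.4]
force: [-16.2, 4.2, 10.1]
opening: 0.0001
gripper_force: 8.3
```

send_rows(
  deltas=[
    [[-0.01,0,0],0],
    [[-0.03,0,0],0],
    [[-0.06,0,0],0],
    [[-0.1,0,0],0],
    [[-0.13,0,0],0],
  ],
)

```text
clock: 24.02
tool_pos: [0.4423, 0.0217, 0.0827]
orientation: [-179.9, -0.2, -2.3]
force: [-0.3, -0.1, -0.8]
opening: 0.0006
gripper_force: 0.0
```

send_rows(
  deltas=[
    [[0,0,-0.04],0],
    [[0,0,-0.09],0],
    [[0,0,-0.13],0],
    [[0,0,-0.17],0],
    [[0,0,-0.18],0],
  ],
)

```text
clock: 24.43
tool_pos: [0.446, 0.0226, 0.2326]
orientation: [-179.7, -0.7, -2.3]
force: [0.1, 0.7, 0.2]
opening: 0.0005
gripper_force: 0.0
```

send_rows(
  deltas=[
    [[0,0,-0.05],0],
    [[0,0,-0.06],0],
    [[0,0,-0.06],0],
    [[0,0,-0.06],0],
    [[0,0,-0.06],0],
  ],
)

```text
clock: 24.85
tool_pos: [0.4426, 0.0213, 0.2739]
orientation: [-180.0, -0.1, -2.4]
force: [1.4, -0.2, -0.8]
opening: 0.0004
gripper_force: 0.0
```

```bash
python3 - <<'E'
from go import *
w=ctrl.snapshot("wrist"); save(w,"w8",None,1.4)
E
```

```text
(no output)
```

View pics/w8.png

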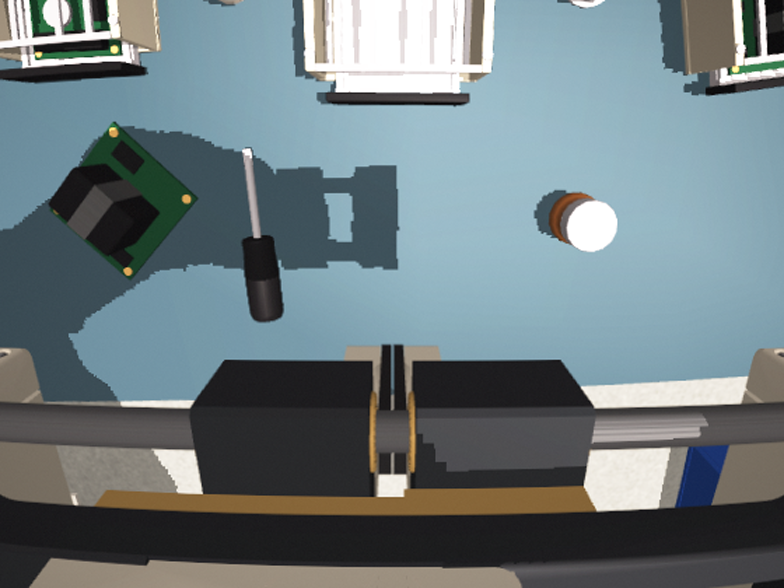

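All three plates are in: dock_c at (70,72), dock_a at (397,98) and dock_b at (745,88). The bystanders in view are undisturbed, so I'm handing in.

```bash
python3 -c "
from plant import ctrl
print(ctrl.close_job())"
```

```text
the job is handed in; nothing more can be done
None
```

The tall-block board now lies in dock_b's pocket, both trays are pushed in and caught, dock_c's tray stayed in, and the job is handed in; the hand-in call did not report the judge's result.

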